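Sweep the jig clear and hold a battery pack pressed to fence and board

ROBOT

A 6-joint arm with a two-finger parallel gripper is mounted at the origin on the work surface. World frame = base frame: x ahead of the robot, y to its left, z up, the work surface at z = 0. Lengths are in m, angles in rad, forces in N, time in s.
With the tool pointing down it reaches from about 0.15 to 0.775 m from the base axis. Payload 6.1 kg.
Tool frame: the origin (TCP) lies midway between the tips of the shut fingers; the grasp point (between the pads) lies 19 mm behind it; y points along the fingers, z is the direction in which the jaws open and shut, and the axes are right-handed (so a half turn about y gives the same grasp; the last joint's range is limited). The gripper opens to 85 mm and grips with 20 to 120 N. Pads are 22 mm wide; open, the fingers measure 114 mm over their backs; the gripper's body (76 mm by 85 mm) begins 54 mm behind the grasp point. The pads swing forward as they close: fully open they stand 13 mm farther back than shut.
Start: joints at [-1.191, 0.126, -0.04, 1.405, 0, 1.571], TCP at [0.195, -0.488, 0.231] pointing down, gripper open.
Joint ranges: [-2.72, 2.72], [-0.95, 1.95], [-1.27, 1.35], [-1.78, 2.02], [-1.46, 1.47], [-3.14, 3.14]. Speed limits (rad/s): [2.39, 2.39, 3.01, 3.14, 3.14, 3.14].

INTERFACE

Orientations are given as a unit quaternion [w, x, y, z].
In Python, from workcell import arm gives the robot as it stands. The module is installed in compiled form; this text tells all that it offers.
- The arm moves only by the tool servo_tool, never from a script. Its argument "motion" is a list of rows, each an object of numbers: "tx", "ty", "tz": the shift along the world's x, y, z in cm; "turn": the turn about the world's z in degrees; "gripper": the finger opening in cm, from 0 to 8.54. A call has 1 to 20 rows; each row shifts and turns the commanded pose from where the row before left it; what a row does not reach is not made up. A row lasts 1/8 s, in which the tool goes at most 62.5 mm and 10.7 degrees, less where a joint would pass 70% of its speed; a pose out of reach is approached as far as the arm can. A call is refused whole if a number of a shift passes 6.25 or a number of a turn 10.7, either way. A call with a gripper value outside its range is refused whole. The fingers move at their own pace and stop on an object; "force" is the grip in N (left out, the last holds). Time passes only in rows, so rows that do not move let the fingers close. It gives the time, the measured TCP pose, the force and the opening at its end, in the units of the state.
- arm.read_state(): the state, without advancing time (a new reading comes with each control period).
- arm.capture(name): name is "scene" or "side" or "wrist"; returns the picture (480x640x3 uint8, red, green, blue); there is no depth.
- arm.camera_params(name): a dict with "K" (3x3 intrinsics, pixels), "R" (3x3) and "t" (3): a world point X has camera coordinates R X + t; the wrist camera has in their place "mount" (4x4, takes a point from camera to tool coordinates, whose origin is the TCP and whose axes are the tool frame's). Camera axes: x right, y down, z forward; pixel columns grow to the right and rows downward; lengths in m; the calibration is good to about 2 mm. A picture is of the moment at which its call begins: read the wrist's pose just before it. camera_params takes no time and is no camera call.
- arm.hand_in(): hands the job in, once; it reports no verdict.
The state is a dict: "t": time; "q": joint angles; "joint_velocities": joint speeds; "tau": joint torques, N m; "tcp_pos": TCP position; "tool_rot": TCP orientation; "ft_force": force on the tool from outside, world axes, zero at the start; "torque": the same for the moment, N m; "grip_width": finger opening in m.
Only numpy, scipy, OpenCV 4.12 (cv2) and the standard library are available. Lean on these libraries where they do the work, as an engineer would, in place of code of your own. Each camera call takes 0.05 s, during which the arm holds its last target.

TASK

With the green push block, sweep the three stray brass nuts off the jig board into the aluminium tray at its end; then, with the same block, push the battery pack flat and square against the blue fence and keep it pressed firmly against fence and board at once with one diagonal push, so that I can strap it. Move the nuts and the pack only with the block, never with the gripper itself, leave the wheel, glue bottle and jar alone, and finish while still holding the block and the push: do not let go.

Things in the scene. Friction and masses are not known exactly. Their poses are not given: they have to be found in the camera images.
- jig: Fixed low squaring jig on the table (position and yaw vary). Origin on the table under the jig; x points across the board towards the fence, y runs along the fence, away from the tray. It carries a grey board, a blue fence and an aluminium tray: see those entries.
- board: Grey board of the jig, 210 (x) x 300 (y) mm; its top face is 30 mm above the table. Origin on the top face at jig x = 15 mm, jig y = 0; the board spans jig x from -115 to +95 mm and jig y from -150 to +150 mm, same axes as the jig.
- fence: Blue fence bar standing along the far edge of the board, 300 mm long (y), 15 mm thick, rising 20 mm above the board. Origin on its working face (which looks to -x of the jig) at the height of the board's top, mid-length, jig x = 80 mm, jig y = 0; same axes as the jig.
- tray: Open aluminium tray at the jig's -y end, 150 (x) x 100 (y) mm, walls 3 mm; origin under its centre on the table, at jig x = 22, y = -200 mm. Floor 3 mm above the table, outer walls 36 mm high; the wall touching the board's end is 28 mm high, 2 mm below the board's top, so that what is swept over that end drops in.
- pack: Black hard-case battery pack with a yellow panel on top, 47 (x) x 96 (y) x 25 (z) mm, 0.14 to 0.28 kg, lying loose on the board on the side away from the fence, long side roughly along the fence (within 0.25 rad). Origin at the centre of its underside, z up. It slides easily on the board (friction about 0.3).
- nut0: Loose brass hex nut, 14 mm across flats, 8 mm high, 10 g, on the board between the pack and the fence. Origin at the middle of the nut, 4 mm above its underside.
- nut1: A second nut, the same.
- nut2: A third nut, the same.
- block: Green push block, 0.15 kg, standing on the table left of the jig. Origin: centre of the heel's underside, z up. Heel 24 (x) x 80 (y) x 32 (z) mm. A sole overhangs the heel's +x face by 18 mm (x 12 to 30 mm, full width, z 15 to 32 mm): the step takes a workpiece's upper edge, sole on top, heel behind. Grey grip rib on top, 20 (x) x 60 (y) mm, centred at x = 9 mm, z 32 to 66 mm.
- block_grip (a point): Middle of the rib, where it is pinched across its 20 mm thickness (the block's x): 56 mm above the underside, x = 9 mm, y = 0 in the block's frame.
- wheel: Bystander: model-car wheel lying flat, 66 mm diameter, 26 mm high. Origin at the centre of its underside.
- glue: Bystander: white glue bottle with yellow cap, 36 mm diameter, 85 mm tall. Origin at the centre of its underside.
- jar: Bystander: amber jar, 48 mm diameter, 60 mm tall. Origin at the centre of its underside.
Mind the look-alikes: they are no part of the job. There is more than one size of the block; the job needs the larger. Of the things that look like the pack, the smaller one is meant.

How it is judged:
On the way, in this order (a step that is already met when the one before it is completed fails the run):
1. all three nuts are in the tray (one may lie on another) (z of nut0 in the frame of tray between 0 and 0.027 m and x of nut0 in the frame of tray between -0.075 and 0.075 m and y of nut0 in the frame of tray between -0.05 and 0.05 m and z of nut1 in the frame of tray between 0 and 0.027 m and x of nut1 in the frame of tray between -0.075 and 0.075 m and y of nut1 in the frame of tray between -0.05 and 0.05 m and z of nut2 in the frame of tray between 0 and 0.027 m and x of nut2 in the frame of tray between -0.075 and 0.075 m and y of nut2 in the frame of tray between -0.05 and 0.05 m), for 0.2 s.
2. then the block presses the pack against the fence (x of pack in the frame of fence between -0.0265 and -0.02 m and y of pack in the frame of fence between -0.12 and 0.12 m and angle between the y axis of pack and the y axis of fence, either way round below 0.035 rad and angle between pack's own z axis and vertical below 0.035 rad and z of pack in the frame of board below 0.002 m and contact force between pack and fence above 2 N and contact force between block and pack above 2 N), for 0.2 s.
At the end, for the whole second after the job is handed in: Nuts in tray; pack flat and square to the fence (0.035 rad), within 3 mm of it and at most 18 mm past its end, pressing over 3 N on the fence and 6 N on the board; the block, still gripped and clear of the jig, pushes the pack with over 4 N; pack and block still (10 mm/s) (all of step 1 and x of pack in the frame of fence between -0.0265 and -0.02 m and y of pack in the frame of fence between -0.12 and 0.12 m and angle between the y axis of pack and the y axis of fence, either way round below 0.035 rad and angle between pack's own z axis and vertical below 0.035 rad and z of pack in the frame of board below 0.002 m and contact force between pack and fence above 3 N and contact force between pack and board above 6 N and contact force between block and pack above 4 N and contact force between the fingers and block above 4 N and contact force between block and jig below 0.5 N and linear speed of each of pack, block below 0.01 m/s); the arm keeps its last pose, push and grip.
It fails at once if the gripper or arm itself pushes a nut or the pack (contact force between any of the fingers, the arm and nut0 above 0.5 N or contact force between any of the fingers, the arm and nut1 above 0.5 N or contact force between any of the fingers, the arm and nut2 above 0.5 N or contact force between any of the fingers, the arm and pack above 0.5 N).
It fails at once if wheel, glue bottle or jar moved by more than 15 mm (distance of any of wheel, glue, jar from where it was at the start of the episode above 0.015 m).
It also fails if it takes over 64 s, if anything falls off the work surface, if the arm or the gripper's body presses on something with over 40 N, if the wrist force passes 120 N, or if a joint passes its speed limit or range.

## Working session

There is one attempt and no reset: what is moved stays moved. The work goes in short steps, Python scripts to look and compute and a tool call to move; the robot and the scene stay as the last step left them, time stands still between calls to the robot, and variables do not carry over. Pictures are saved under pics/ and viewed, and the job is handed in when it is done.

Besides the shell and the picture viewer there is one more tool, called in YAML: its name, and indented under it one key for each argument. servo_tool: Moves the arm, as the interface text tells. Its arguments: {"type":"object","properties":{"motion":{"type":"array","items":{"type":"object","properties":{"tx":{"type":"number"},"ty":{"type":"number"},"tz":{"type":"number"},"turn":{"type":"number"},"gripper":{"type":"number"}}}},"force":{"type":"number"}},"required":["motion"]}

```bash
mkdir -p pics
cat > h.py <<'E'
import numpy as np, cv2
from workcell import arm
def snap(n,f):
    im=arm.capture(n); cv2.imwrite('pics/'+f,im[:,:,::-1]); return im
def proj(n,X):
    p=arm.camera_params(n); c=np.asarray(X)@np.array(p['R']).T+np.array(p['t']); u=c@np.array(p['K']).T
    return u[...,:2]/u[...,2:]
def onz(n,uv,z):
    p=arm.camera_params(n); K,R,t=[np.array(p[k]) for k in('K','R','t')]
    C=-R.T@t; d=R.T@np.linalg.solve(K,np.array([uv[0],uv[1],1.])); return C+d*(z-C[2])/d[2]
E
python3 - <<'E'
from h import *
snap('scene','s0.png');snap('side','d0.png');snap('wrist','w0.png')
print(arm.read_state()); 
for n in('scene','side','wrist'):print(arm.camera_params(n))
E
```

```text
{'t': 0.15, 'q': array([-1.19098328e+00,  1.26292112e-01, -4.03600336e-02,  1.40539735e+00,
       -1.74599544e-05,  1.57076596e+00]), 'joint_velocities': array([ 8.13174987e-04, -6.97493492e-04,  5.14670564e-03,  4.94774358e-05,
       -1.81768054e-03,  3.48565143e-04]), 'tau': array([ 5.54590588e-04, -4.36275816e+01,  3.53149581e+01,  1.36661029e-02,
       -1.80103740e-05,  9.79967723e-06]), 'tcp_pos': array([ 0.19452399, -0.48730341,  0.23068809]), 'tool_rot': array([ 0.13339932, -0.1335787 ,  0.6948261 , -0.69395824]), 'ft_force': array([ 0.02334217,  0.355358  , -0.29340429]), 'torque': array([-0.01048042, -0.00036913, -0.02302003]), 'grip_width': 0.0852370352533679}
{'K': array([[509.12912946,   0.        , 321.63042548],
       [  0.        , 509.12912946, 244.38137224],
       [  0.        ,   0.        ,   1.        ]]), 'R': array([[ 0.56882531,  0.82245738, -0.00127554],
       [ 0.59375705, -0.4117245 , -0.6913288 ],
       [-0.56911364,  0.39248795, -0.72253918]]), 't': array([-0.34784747, -0.29671888,  1.50070759])}
{'K': array([[441.5001199 ,   0.        , 323.28292855],
       [  0.        , 441.5001199 , 233.93943428],
       [  0.        ,   0.        ,   1.        ]]), 'R': array([[-0.86736855, -0.49765058, -0.00396232],
       [-0.28905945,  0.51025864, -0.80998812],
       [ 0.40511287, -0.70141287, -0.5864329 ]]), 't': array([0.50661044, 0.20558414, 0.69796534])}
{'K': array([[411.31168412,   0.        , 314.78168878],
       [  0.        , 411.31168412, 244.60722678],
       [  0.        ,   0.        ,   1.        ]]), 'mount': array([[ 4.55646737e-04,  9.65867338e-01,  2.59036826e-01,
        -6.60316664e-02],
       [-4.73539618e-04, -2.59036616e-01,  9.65867386e-01,
        -1.42242731e-01],
       [ 9.99999784e-01, -5.62758523e-04,  3.39347262e-04,
        -1.19107523e-03],
       [ 0.00000000e+00,  0.00000000e+00,  0.00000000e+00,
         1.00000000e+00]])}
```

View pics/s0.png

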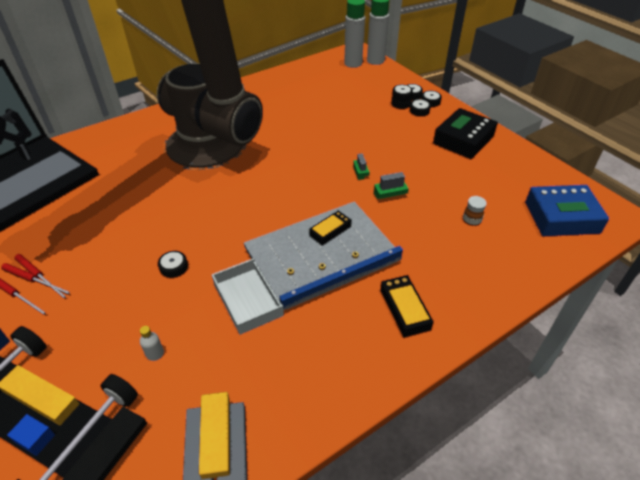

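View pics/d0.png

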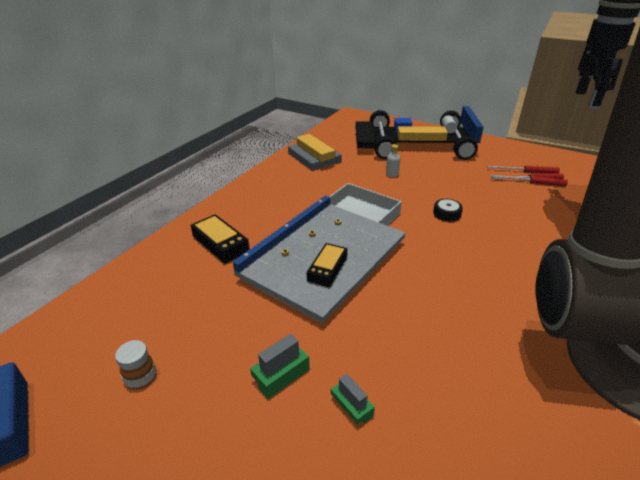

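View pics/w0.png

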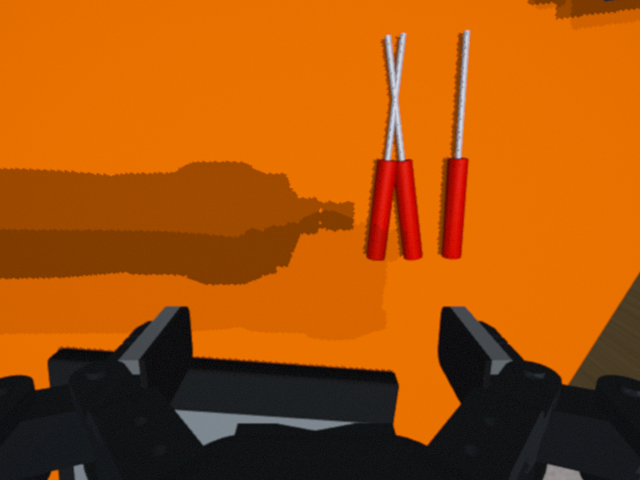

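The scene view shows the jig at about (320,255), with the tray at its left end and the fence on the far side. The three nuts are at (291,271), (322,266) and (355,255). The large block is at (391,186), the small one at (361,167), and the real pack on the board at (330,228). I'll zoom in next.

Run:
```python
import cv2
s=cv2.imread('pics/s0.png');d=cv2.imread('pics/d0.png')
cv2.imwrite('pics/s0a.png',cv2.resize(s[190:340,205:415],None,fx=3.8,fy=3.8,interpolation=cv2.INTER_CUBIC))
cv2.imwrite('pics/d0a.png',cv2.resize(d[180:325,225:415],None,fx=4,fy=4,interpolation=cv2.INTER_CUBIC))
a=cv2.resize(s[145:205,340:420],None,fx=5,fy=5,interpolation=cv2.INTER_CUBIC)
b=cv2.resize(d[325:425,240:380],None,fx=4,fy=4,interpolation=cv2.INTER_CUBIC)
cv2.imwrite('pics/s0b.png',a);cv2.imwrite('pics/d0b.png',b)
```

```text
(no output)
```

View pics/s0a.png

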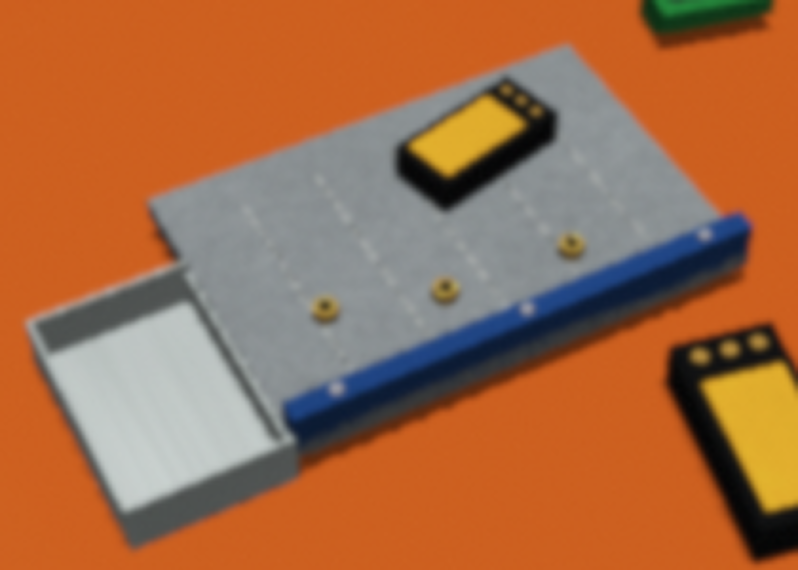

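View pics/d0a.png

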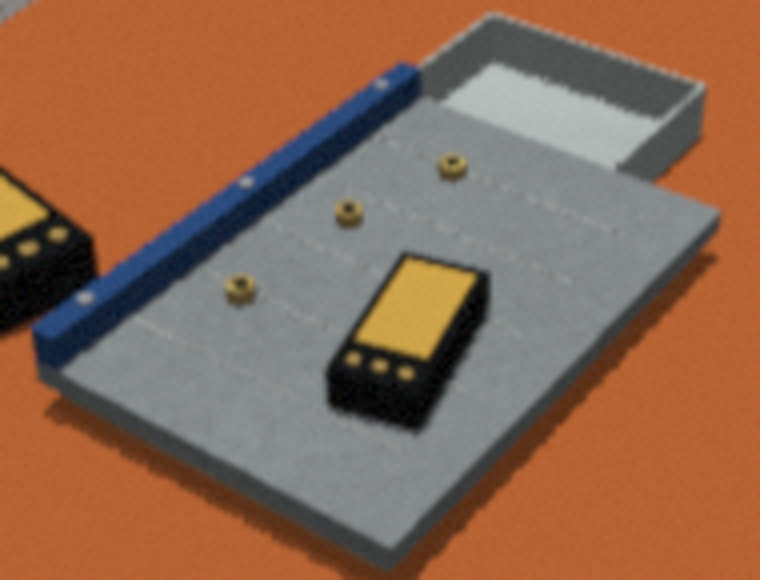

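View pics/s0b.png

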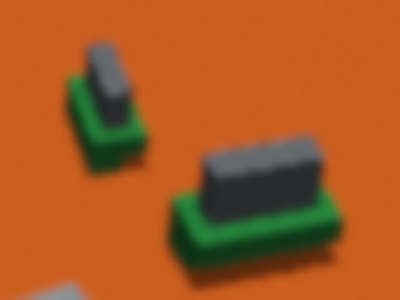

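View pics/d0b.png

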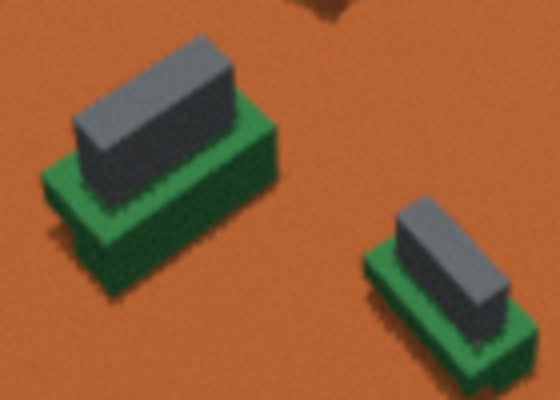

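```bash
cat > fit.py <<'E'
from h import *
from scipy.optimize import least_squares
def S(o,f,p): return (np.array(p,float)+.5)/f-.5+np.array(o)
def fit(obs,x0,free_z=False):
    P=[(n,np.array(X)/1000,uv) for n,X,uv in obs]
    def w(v,X):
        c,s=np.cos(v[2]),np.sin(v[2]); return np.array([v[0]+c*X[0]-s*X[1],v[1]+s*X[0]+c*X[1],X[2]])
    f=lambda v:np.concatenate([proj(n,w(v,X))-uv for n,X,uv in P])
    best=min((least_squares(f,[x0[0],x0[1],a],loss='soft_l1',x_scale=[.01,.01,.1]) for a in np.arange(-3,3.2,.5)),key=lambda r:r.cost)
    print(best.x.round(4),np.degrees(best.x[2]).round(2)); print(f(best.x).reshape(-1,2).round(1).tolist()); return best.x
if __name__=='__main__':
    a=lambda *p:S((205,190),3.8,p); b=lambda *p:S((225,180),4,p); bb=lambda *p:S((240,325),4,p); aa=lambda *p:S((340,145),5,p)
    c0=onz('scene',(320,255),.03)
    j=fit([('scene',(-115,-150,30),a(152,201)),('scene',(-115,150,30),a(568,45)),('scene',(80,-150,50),a(285,402)),('scene',(95,150,50),a(750,225)),
     ('side',(-115,-150,30),b(719,213)),('side',(-115,150,30),b(392,552)),('side',(80,-150,50),b(420,75)),('side',(95,150,50),b(36,326))],c0)
    pk=fit([('scene',(-23.5,48,55),a(508,78)),('scene',(23.5,48,55),a(556,118)),('scene',(23.5,-48,55),a(445,190)),('scene',(-23.5,-48,55),a(398,152)),
      ('side',(23.5,-48,55),b(405,253)),('side',(-23.5,-48,55),b(490,272)),('side',(-23.5,48,55),b(420,383)),('side',(23.5,48,55),b(328,370))],c0)
    bl=fit([('side',(19,40-10,66),bb(75,120)),('side',(19,-30,66),bb(203,36)),('side',(-1,-30,66),bb(235,68)),('side',(-1,30,66),bb(107,150)),
     ('side',(30,40,32),bb(42,178)),('side',(-12,-40,32),bb(277,127)),('side',(-12,40,32),bb(107,245)),('side',(-12,40,0),bb(115,300)),
     ('scene',(19,30,66),aa(322,158)),('scene',(19,-30,66),aa(207,172)),('scene',(-1,30,66),aa(312,138)),('scene',(-1,-30,66),aa(203,152))],onz('side',(280,365),.03))
    def toj(p): 
        c,s=np.cos(j[2]),np.sin(j[2]); d=np.array(p[:2])-j[:2]; return np.array([c*d[0]+s*d[1],-s*d[0]+c*d[1]])*1000
    print('pack in jig',toj(pk),np.degrees(pk[2]-j[2]),'block in jig',toj(bl),np.degrees(bl[2]-j[2]))
    for p,q in zip([(325,308),(445,290),(571,245)],[(452,165),(348,212),(240,288)]):
        A=onz('scene',a(*p),.036);B=onz('side',b(*q),.036); print(A,B,toj(A),toj(B))
    for n,uv in(('scene',(173,263)),('scene',(152,345)),('scene',(475,210))): print(onz(n,uv,.02))
E
python3 fit.py
```

```text
Traceback (most recent call last):
  File "fit.py", line 14, in <module>
    j=fit([('scene',(-115,-150,30),a(152,201)),('scene',(-115,150,30),a(568,45)),('scene',(80,-150,50),a(285,402)),('scene',(95,150,50),a(750,225)),
  File "fit.py", line 9, in fit
    best=min((least_squares(f,[x0[0],x0[1],a],loss='soft_l1',x_scale=[.01,.01,.1]) for a in np.arange(-3,3.2,.5)),key=lambda r:r.cost)
  File "fit.py", line 9, in <genexpr>
    best=min((least_squares(f,[x0[0],x0[1],a],loss='soft_l1',x_scale=[.01,.01,.1]) for a in np.arange(-3,3.2,.5)),key=lambda r:r.cost)
              ~~~~~~~~~~~~~^^^^^^^^^^^^^^^^^^^^^^^^^^^^^^^^^^^^^^^^^^^^^^^^^^^^^^^
  File "fit.py", line 8, in <lambda>
    f=lambda v:np.concatenate([proj(n,w(v,X))-uv for n,X,uv in P])
                               ~~~~^^^^^^^^^^
  File "h.py", line 6, in proj
    p=arm.camera_params(n); c=np.asarray(X)@np.array(p['R']).T+np.array(p['t']); u=c@np.array(p['K']).T
ValueError: time passes only in moves, steps and waits
```

```bash
python3 - <<'E'
s=open('h.py').read()
s=s.replace("def snap","import functools\n@functools.lru_cache\ndef cp(n): return arm.camera_params(n)\ndef snap",1).replace("p=arm.camera_params(n)","p=cp(n)")
open('h.py','w').write(s)
E
python3 fit.py
```

```text
[ 0.5777  0.0281 -0.1014] -5.81
[[-1.9, -0.9], [-0.8, -1.3], [-1.2, -0.9], [0.5, -1.0], [-0.1, -0.9], [-0.9, -0.7], [-0.4, -1.9], [-2.6, 0.5]]
[0.5333 0.0758 0.149 ] 8.54
[[-1.4, -1.4], [-0.1, -2.1], [-0.6, -1.1], [-2.2, -1.7], [-1.7, -1.7], [-0.4, -1.2], [-0.4, 1.7], [-1.7, -1.2]]
[ 0.4776  0.3046 -0.3223] -18.47
[[-0.9, -0.3], [-0.0, -0.7], [0.3, -1.0], [-0.7, 0.7], [-0.3, -0.8], [0.3, -0.1], [0.0, 0.7], [-0.3, 0.2], [-0.4, -1.5], [0.5, -0.1], [-1.4, -2.2], [-1.5, -0.9]]
pack in jig [-49.02828853  42.92225891] 14.344456035989309 block in jig [-127.55753231  264.90451213] -12.657192299585134
[ 0.59053328 -0.06897443  0.036     ] [ 0.58735773 -0.06887212  0.036     ] [ 22.58845563 -95.28536543] [ 19.41885657 -95.50498577]
[ 0.61850191 -0.00448881  0.036     ] [ 0.61405962 -0.00330711  0.036     ] [ 43.88656569 -28.3000609 ] [ 39.34748871 -27.57406111]
[0.63186025 0.07697013 0.036     ] [0.62735721 0.07841104 0.036     ] [48.93147414 54.09260964] [44.30571714 55.07034606]
[ 0.40842245 -0.26730653  0.02      ]
[ 0.58682264 -0.38799122  0.02      ]
[0.67208696 0.42325897 0.02      ]
```

Run:
```python
from h import *
from scipy.spatial.transform import Rotation as R
s=arm.read_state(); q=s['tool_rot']; M=R.from_quat(q[[1,2,3,0]]).as_matrix(); print(M.round(3))
print('small',onz('side',(353,387),.04), onz('scene',(361,158),.04))
b=np.array([.4776,.3046]);y=-.3223; print('grip',b+.009*np.array([np.cos(y),np.sin(y)]))
```

```text
[[-0.929 -0.     0.371]
 [-0.371  0.001 -0.929]
 [ 0.    -1.    -0.001]]
small [0.36892601 0.29081993 0.04      ] [0.36093286 0.30364265 0.04      ]
grip [0.48613658 0.30174926]
```

servo_tool:
  motion:
    - {"tx": 2.08, "ty": 5.63, "tz": -0.2, "turn": 3.55, "gripper": 6}
    - {"tx": 2.08, "ty": 5.63, "tz": -0.2, "turn": 3.55}
    - {"tx": 2.08, "ty": 5.63, "tz": -0.2, "turn": 3.55}
    - {"tx": 2.08, "ty": 5.63, "tz": -0.2, "turn": 3.55}
    - {"tx": 2.08, "ty": 5.63, "tz": -0.2, "turn": 3.55}
    - {"tx": 2.08, "ty": 5.63, "tz": -0.2, "turn": 3.55}
    - {"tx": 2.08, "ty": 5.63, "tz": -0.2, "turn": 3.55}
    - {"tx": 2.08, "ty": 5.63, "tz": -0.2, "turn": 3.55}
    - {"tx": 2.08, "ty": 5.63, "tz": -0.2, "turn": 3.55}
    - {"tx": 2.08, "ty": 5.63, "tz": -0.2, "turn": 3.55}
    - {"tx": 2.08, "ty": 5.63, "tz": -0.2, "turn": 3.55}
    - {"tx": 2.08, "ty": 5.63, "tz": -0.2, "turn": 3.55}
    - {"tx": 2.08, "ty": 5.63, "tz": -0.2, "turn": 3.55}
    - {"tx": 2.08, "ty": 5.63, "tz": -0.2, "turn": 3.55}
    - {}
    - {}

```text
schema error: expected keys tx, ty, tz, turn, gripper
```

```bash
cat >> h.py <<'E'
from scipy.spatial.transform import Rotation as Rn
def st():
    s=arm.read_state(); q=s['tool_rot']; M=Rn.from_quat(q[[1,2,3,0]]).as_matrix()
    print('t',round(s['t'],2),'tcp',s['tcp_pos'].round(4),'zyaw',np.degrees(np.arctan2(M[1,2],M[0,2])).round(2),'tilt',M[2].round(3),'F',s['ft_force'].round(2),'T',s['torque'].round(2),'w',round(s['grip_width'],4),'q',s['q'].round(2)); return s,M
def wcam():
    "returns K,R,t for wrist at present pose"
    s,M=st(); p=cp('wrist'); m=np.array(p['mount']); Rc=M@m[:3,:3]; tc=M@m[:3,3]+s['tcp_pos']; return np.array(p['K']),Rc.T,-Rc.T@tc
def wonz(cam,uv,z):
    K,R,t=cam; C=-R.T@t; d=R.T@np.linalg.solve(K,np.array([uv[0],uv[1],1.])); return C+d*(z-C[2])/d[2]
def wproj(cam,X):
    K,R,t=cam; c=np.asarray(X)@R.T+t; u=c@K.T; return u[...,:2]/u[...,2:]
def draw(im,uv,f):
    im=im[:,:,::-1].copy()
    for p in uv: cv2.circle(im,tuple(int(round(v)) for v in p),2,(255,0,255),-1)
    cv2.imwrite('pics/'+f,im)
def W(v,X):
    X=np.atleast_2d(X)/1000.; c,s=np.cos(v[2]),np.sin(v[2]); return np.c_[v[0]+c*X[:,0]-s*X[:,1],v[1]+s*X[:,0]+c*X[:,1],X[:,2]]
E
python3 - <<'E'
from h import *
c=wcam(); im=snap('wrist','w1.png')
bl=[.4776,.3046,-.3223]
P=W(bl,[(x,y,66) for x in(-1,19) for y in(-30,30)]+[(x,y,32) for x in(-12,30) for y in(-40,40)])
draw(im,wproj(c,P),'w1d.png')
E
```

```text
t 0.15 tcp [ 0.1945 -0.4873  0.2307] zyaw -68.24 tilt [ 0.    -1.    -0.001] F [ 0.02  0.36 -0.29] T [-0.01 -0.   -0.02] w 0.0852 q [-1.19  0.13 -0.04  1.41 -0.    1.57]
```

View pics/w1d.png

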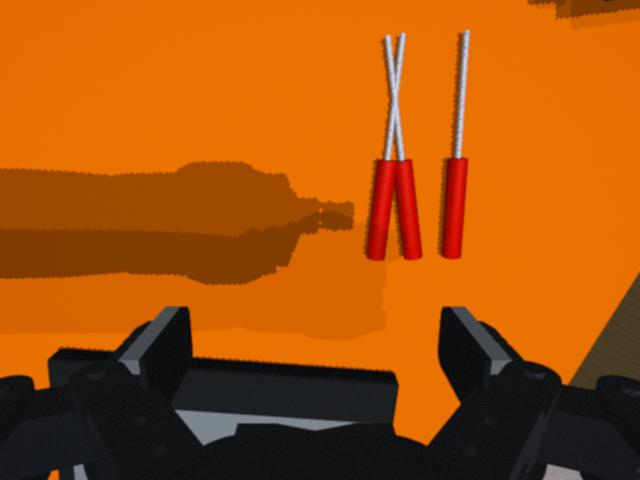

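The move was refused because every row needs all five keys, so the arm hasn't moved. This picture is the same view of the tools as before. I'll resend the move with full rows.

servo_tool:
  motion:
    - {"tx": 2.08, "ty": 5.63, "tz": -0.2, "turn": 3.55, "gripper": 6}
    - {"tx": 2.08, "ty": 5.63, "tz": -0.2, "turn": 3.55, "gripper": 6}
    - {"tx": 2.08, "ty": 5.63, "tz": -0.2, "turn": 3.55, "gripper": 6}
    - {"tx": 2.08, "ty": 5.63, "tz": -0.2, "turn": 3.55, "gripper": 6}
    - {"tx": 2.08, "ty": 5.63, "tz": -0.2, "turn": 3.55, "gripper": 6}
    - {"tx": 2.08, "ty": 5.63, "tz": -0.2, "turn": 3.55, "gripper": 6}
    - {"tx": 2.08, "ty": 5.63, "tz": -0.2, "turn": 3.55, "gripper": 6}
    - {"tx": 2.08, "ty": 5.63, "tz": -0.2, "turn": 3.55, "gripper": 6}
    - {"tx": 2.08, "ty": 5.63, "tz": -0.2, "turn": 3.55, "gripper": 6}
    - {"tx": 2.08, "ty": 5.63, "tz": -0.2, "turn": 3.55, "gripper": 6}
    - {"tx": 2.08, "ty": 5.63, "tz": -0.2, "turn": 3.55, "gripper": 6}
    - {"tx": 2.08, "ty": 5.63, "tz": -0.2, "turn": 3.55, "gripper": 6}
    - {"tx": 2.08, "ty": 5.63, "tz": -0.2, "turn": 3.55, "gripper": 6}
    - {"tx": 2.08, "ty": 5.63, "tz": -0.2, "turn": 3.55, "gripper": 6}
    - {"tx": 0, "ty": 0, "tz": 0, "turn": 0, "gripper": 6}
    - {"tx": 0, "ty": 0, "tz": 0, "turn": 0, "gripper": 6}

```text
t: 2.2
tcp_pos: [0.4854, 0.3005, 0.2027]
tool_rot: [-0.412, 0.414, -0.574, 0.574]
ft_force: [-0.1, -0.4, -0.3]
grip_width: 0.0597
```

Run:
```python
from h import *
c=wcam(); im=snap('wrist','w1.png')
bl=[.4776,.3046,-.3223]
P=W(bl,[(x,y,66) for x in(-1,19) for y in(-30,30)]+[(x,y,32) for x in(-12,30) for y in(-40,40)])
draw(im,wproj(c,P),'w1d.png')
```

```text
t 2.2 tcp [0.4854 0.3005 0.2027] zyaw -18.52 tilt [ 0.001 -1.    -0.001] F [-0.14 -0.35 -0.33] T [ 0.01  0.04 -0.02] w 0.0597 q [ 0.55  0.22  0.01  1.36 -0.    2.45]
```

View pics/w1d.png

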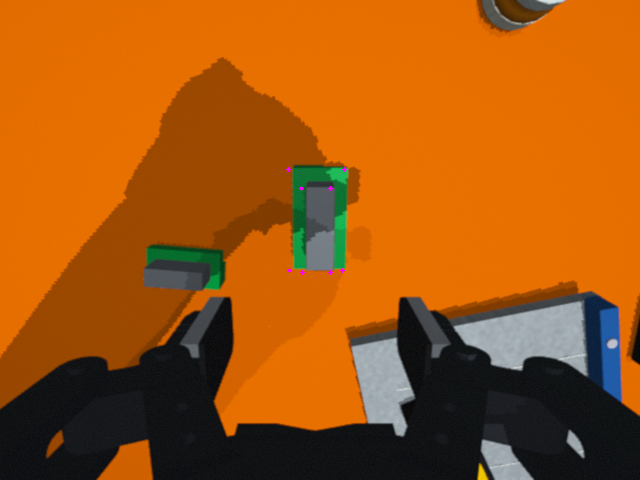

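servo_tool:
  motion:
    - {"tx": 0.3, "ty": 0.2, "tz": -4, "turn": 0, "gripper": 6}
    - {"tx": 0, "ty": 0, "tz": -5, "turn": 0, "gripper": 6}
    - {"tx": 0, "ty": 0, "tz": -4, "turn": 0, "gripper": 6}
    - {"tx": 0, "ty": 0, "tz": -2.5, "turn": 0, "gripper": 6}
    - {"tx": 0, "ty": 0, "tz": -1, "turn": 0, "gripper": 6}
    - {"tx": 0, "ty": 0, "tz": 0, "turn": 0, "gripper": 6}

```text
t: 3.0
tcp_pos: [0.4888, 0.3018, 0.0388]
tool_rot: [-0.413, 0.413, -0.574, 0.574]
ft_force: [1.2, -0.7, 1.1]
grip_width: 0.06
```

Run:
```python
from h import *
st(); im=snap('wrist','w2.png')
im=snap('side','d2.png'); cv2.imwrite('pics/d2a.png',cv2.resize(im[200:440,180:420,::-1],None,fx=2.4,fy=2.4))
```

```text
t 3.0 tcp [0.4888 0.3018 0.0388] zyaw -18.6 tilt [-0. -1.  0.] F [ 1.17 -0.69  1.14] T [-0.02 -0.03 -0.05] w 0.06 q [ 0.55  0.28 -0.27  1.01 -0.    2.45]
```

View pics/w2.png

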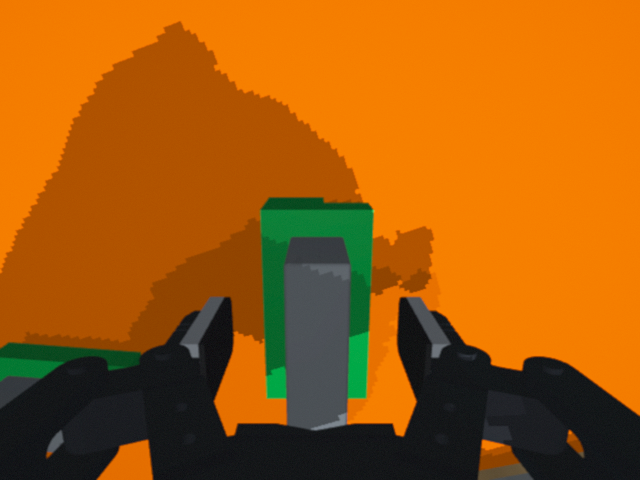

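View pics/d2a.png

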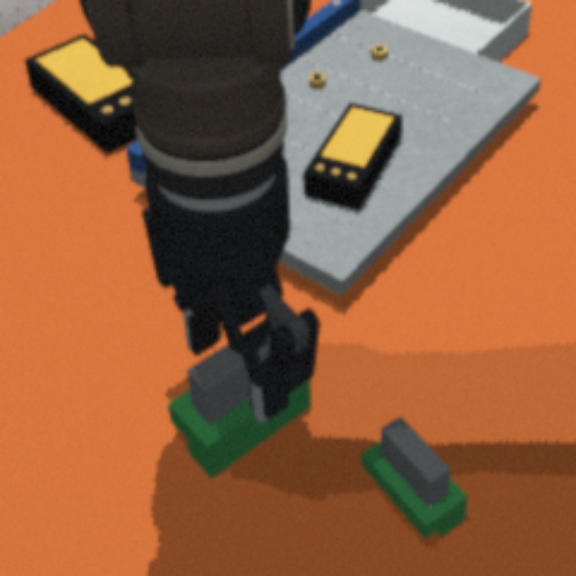

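Run:
```python
from h import *
c=wcam(); s,M=st()
for uv,z in(((318,237),.066),((317,210),.032),((316,397),.032),((318,263),.066)):
    p=wonz(c,uv,z); d=(p-s['tcp_pos'])@M; print(p.round(4),'tool x,y,z mm',(d*1000).round(1))
```

```text
t 3.1 tcp [0.4896 0.3027 0.0399] zyaw -18.57 tilt [-0.002 -1.     0.001] F [-0.21 -0.06 -0.53] T [-0.   -0.   -0.04] w 0.0601 q [ 0.55  0.28 -0.27  1.01 -0.    2.45]
t 3.1 tcp [0.4896 0.3027 0.0399] zyaw -18.57 tilt [-0.002 -1.     0.001] F [-0.21 -0.06 -0.53] T [-0.   -0.   -0.04] w 0.0601 q [ 0.55  0.28 -0.27  1.01 -0.    2.45]
[0.5022 0.3384 0.066 ] tool x,y,z mm [-37.8 -26.1   0.6]
[0.5027 0.3402 0.032 ] tool x,y,z mm [-39.7   7.9   0.5]
[0.4771 0.265  0.032 ] tool x,y,z mm [39.8  7.8  0.2]
[0.4997 0.3308 0.066 ] tool x,y,z mm [-29.9 -26.1   0.6]
```

servo_tool:
  force: 90
  motion:
    - {"tx": 0, "ty": 0, "tz": -0.1, "turn": 0, "gripper": 1.5}
    - {"tx": 0, "ty": 0, "tz": 0, "turn": 0, "gripper": 1.0}
    - {"tx": 0, "ty": 0, "tz": 0, "turn": 0, "gripper": 1.0}
    - {"tx": 0, "ty": 0, "tz": 0, "turn": 0, "gripper": 1.0}
    - {"tx": 0, "ty": 0, "tz": 0, "turn": 0, "gripper": 1.0}
    - {"tx": 0, "ty": 0, "tz": 0, "turn": 0, "gripper": 1.0}

```text
t: 3.85
tcp_pos: [0.4893, 0.3029, 0.038]
tool_rot: [-0.413, 0.412, -0.574, 0.574]
ft_force: [0.4, -0.2, 5.1]
grip_width: 0.0189
```

servo_tool:
  motion:
    - {"tx": 0, "ty": 0, "tz": 3, "turn": 0, "gripper": 1}
    - {"tx": 0, "ty": 0, "tz": 5, "turn": 0, "gripper": 1}
    - {"tx": 1.31, "ty": -1.84, "tz": 4, "turn": 10.28, "gripper": 1}
    - {"tx": 1.31, "ty": -1.84, "tz": 2, "turn": 10.28, "gripper": 1}
    - {"tx": 1.31, "ty": -1.84, "tz": 0, "turn": 10.28, "gripper": 1}
    - {"tx": 1.31, "ty": -1.84, "tz": 0, "turn": 10.28, "gripper": 1}
    - {"tx": 1.31, "ty": -1.84, "tz": 0, "turn": 10.28, "gripper": 1}
    - {"tx": 1.31, "ty": -1.84, "tz": 0, "turn": 10.28, "gripper": 1}
    - {"tx": 1.31, "ty": -1.84, "tz": 0, "turn": 10.28, "gripper": 1}
    - {"tx": 1.31, "ty": -1.84, "tz": 0, "turn": 10.28, "gripper": 1}
    - {"tx": 1.31, "ty": -1.84, "tz": 0, "turn": 10.28, "gripper": 1}
    - {"tx": 1.31, "ty": -1.84, "tz": 0, "turn": 10.28, "gripper": 1}
    - {"tx": 0, "ty": 0, "tz": 0, "turn": 0, "gripper": 1}
    - {"tx": 0, "ty": 0, "tz": 0, "turn": 0, "gripper": 1}
    - {"tx": 0, "ty": 0, "tz": 0, "turn": 0, "gripper": 1}

```text
t: 5.72
tcp_pos: [0.6193, 0.1193, 0.1772]
tool_rot: [0.706, -0.706, 0.036, -0.035]
ft_force: [1.0, 0.2, -1.9]
grip_width: 0.0184
```

Run:
```python
from h import *
c=wcam(); im=snap('wrist','w3.png')
j=[.5777,.0281,-.1014]
P=W(j,[(-115,-150,30),(-115,150,30),(80,-150,50),(80,150,50),(95,-150,50),(95,150,50),(21,-95.4,38),(41.6,-28,38),(46.6,54.6,38)])
draw(im,wproj(c,P),'w3d.png'); draw(snap('side','d3.png'),proj('side',P),'d3d.png')
```

```text
t 5.72 tcp [0.6193 0.1193 0.1772] zyaw 84.24 tilt [-0.001 -1.     0.   ] F [ 0.98  0.16 -1.86] T [ 0.01 -0.01  0.01] w 0.0184 q [0.19 0.33 0.1  1.34 0.   0.29]
```

View pics/w3d.png

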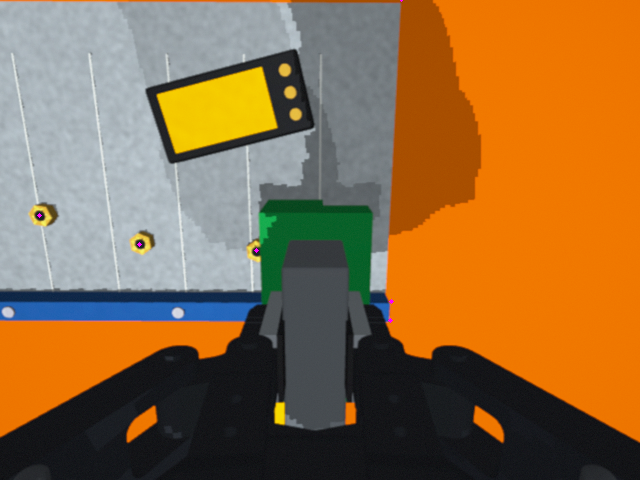

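View pics/d3d.png

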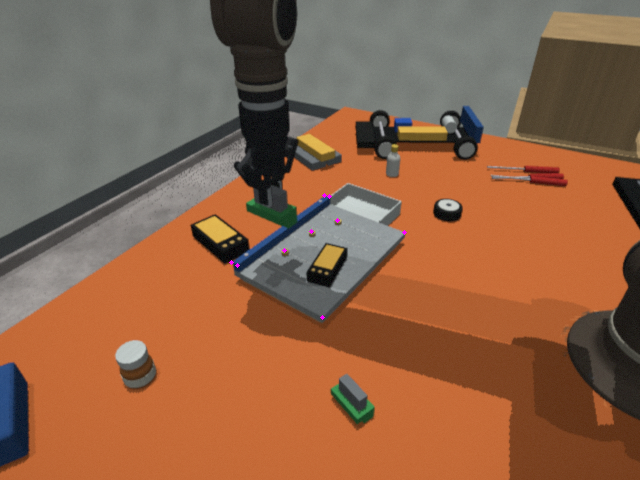

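servo_tool:
  motion:
    - {"tx": 0, "ty": 0, "tz": -4, "turn": 0, "gripper": 1}
    - {"tx": 0, "ty": 0, "tz": -3.5, "turn": 0, "gripper": 1}
    - {"tx": 0, "ty": 0, "tz": -2, "turn": 0, "gripper": 1}
    - {"tx": 0, "ty": 0, "tz": -0.7, "turn": 0, "gripper": 1}
    - {"tx": 0, "ty": 0, "tz": 0, "turn": 0, "gripper": 1}
    - {"tx": 0, "ty": 0, "tz": 0, "turn": 0, "gripper": 1}

```text
t: 6.58
tcp_pos: [0.6206, 0.1189, 0.0766]
tool_rot: [0.706, -0.706, 0.035, -0.036]
ft_force: [0.5, 0.4, -1.8]
grip_width: 0.0187
```

Run:
```python
from h import *
c=wcam(); im=snap('wrist','w4.png');im=snap('side','d4.png'); cv2.imwrite('pics/d4a.png',cv2.resize(im[130:330,180:420,::-1],None,fx=3,fy=3))
```

```text
t 6.58 tcp [0.6206 0.1189 0.0766] zyaw 84.26 tilt [ 0.002 -1.     0.001] F [ 0.47  0.43 -1.78] T [ 0.02 -0.01 -0.07] w 0.0187 q [ 0.19  0.36 -0.08  1.13 -0.    0.29]
```

View pics/w4.png

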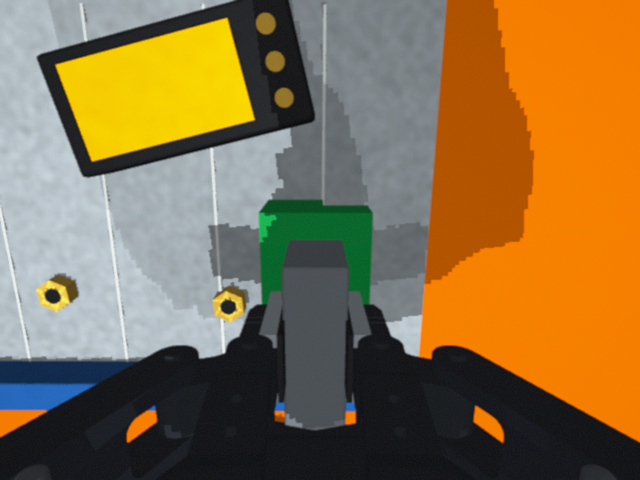

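View pics/d4a.png

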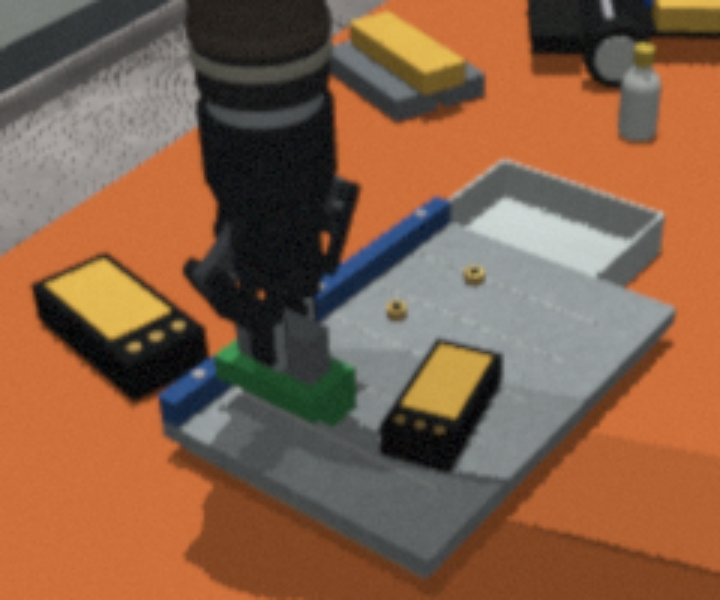

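servo_tool:
  motion:
    - {"tx": 0, "ty": 0, "tz": -0.4, "turn": 0, "gripper": 1}
    - {"tx": 0, "ty": 0, "tz": -0.2, "turn": 0, "gripper": 1}
    - {"tx": 0, "ty": 0, "tz": 0, "turn": 0, "gripper": 1}
    - {"tx": 0, "ty": 0, "tz": 0, "turn": 0, "gripper": 1}

```text
t: 7.18
tcp_pos: [0.6198, 0.1186, 0.0693]
tool_rot: [-0.706, 0.706, -0.035, 0.035]
ft_force: [-0.5, -0.1, -2.0]
grip_width: 0.0187
```

Run:
```python
from h import *
st()
im=snap('side','d5.png'); cv2.imwrite('pics/d5a.png',cv2.resize(im[200:300,230:350,::-1],None,fx=6,fy=6))
```

```text
t 7.17 tcp [0.6198 0.1186 0.0693] zyaw 84.26 tilt [-0. -1. -0.] F [-0.54 -0.06 -2.02] T [ 0.01  0.02 -0.03] w 0.0187 q [ 0.19  0.37 -0.09  1.12  0.    0.29]
```

View pics/d5a.png

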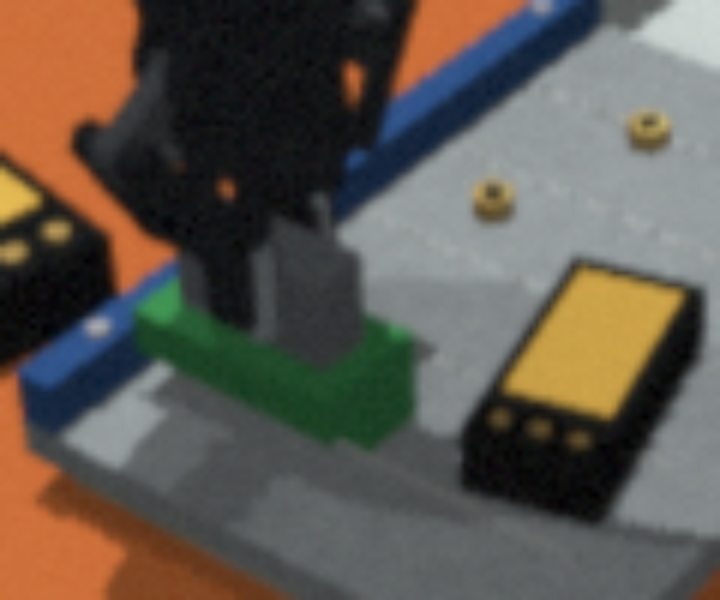

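Run:
```python
from h import *
# pose at w3
q=np.array([0.706,-0.706,0.036,-0.035]);M=Rn.from_quat(q[[1,2,3,0]]).as_matrix();p=cp('wrist');m=np.array(p['mount']);Rc=M@m[:3,:3];tc=M@m[:3,3]+[.6193,.1193,.1772];c=(np.array(p['K']),Rc.T,-Rc.T@tc)
j=[.5777,.0281,-.1014]
def toj(p): 
    C,s=np.cos(j[2]),np.sin(j[2]); d=np.array(p[:2])-j[:2]; return np.array([C*d[0]+s*d[1],-s*d[0]+C*d[1]])*1000
for uv,z in(((147,89),.055),((298,50),.055),((314,126),.055),((172,162),.055),((40,215),.036),((140,243),.036),((256,250),.036)): print(toj(wonz(c,uv,z)).round(1))
print('now',toj(st()[0]['tcp_pos']))
```

```text
[-59.8  -5.3]
[-81.5  86.2]
[-38.3  95.6]
[-16.4   5.9]
[ 21.3 -96.3]
[ 41.5 -28.5]
[46.7 54. ]
t 7.22 tcp [0.6198 0.1186 0.0693] zyaw 84.26 tilt [-0. -1. -0.] F [-0.56 -0.49 -0.71] T [ 0.04  0.01 -0.  ] w 0.0187 q [ 0.19  0.37 -0.09  1.12 -0.    0.29]
now [32.76805934 94.32057687]
```

servo_tool:
  motion:
    - {"tx": -0.2, "ty": -1.99, "tz": 0, "turn": 0, "gripper": 1}
    - {"tx": -0.2, "ty": -1.99, "tz": 0, "turn": 0, "gripper": 1}
    - {"tx": -0.2, "ty": -1.99, "tz": 0, "turn": 0, "gripper": 1}
    - {"tx": -0.2, "ty": -1.99, "tz": 0, "turn": 0, "gripper": 1}
    - {"tx": -0.2, "ty": -1.99, "tz": 0, "turn": 0, "gripper": 1}
    - {"tx": -0.2, "ty": -1.99, "tz": 0, "turn": 0, "gripper": 1}
    - {"tx": -0.2, "ty": -1.99, "tz": 0, "turn": 0, "gripper": 1}

```text
t: 8.1
tcp_pos: [0.6057, -0.0221, 0.0694]
tool_rot: [0.706, -0.706, 0.035, -0.035]
ft_force: [-0.2, 1.1, -1.1]
grip_width: 0.0184
```

Run:
```python
from h import *
st(); im=snap('wrist','w6.png');im=snap('side','d6.png'); cv2.imwrite('pics/d6a.png',cv2.resize(im[150:300,230:430,::-1],None,fx=4,fy=4))
```

```text
t 8.1 tcp [ 0.6057 -0.0221  0.0694] zyaw 84.25 tilt [ 0. -1.  0.] F [-0.16  1.1  -1.11] T [ 0.01  0.01 -0.01] w 0.0184 q [-0.04  0.32 -0.15  1.1   0.    0.06]
```

View pics/w6.png

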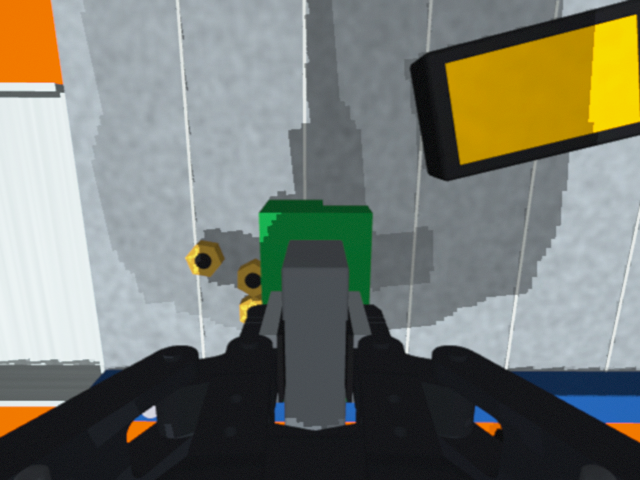

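View pics/d6a.png

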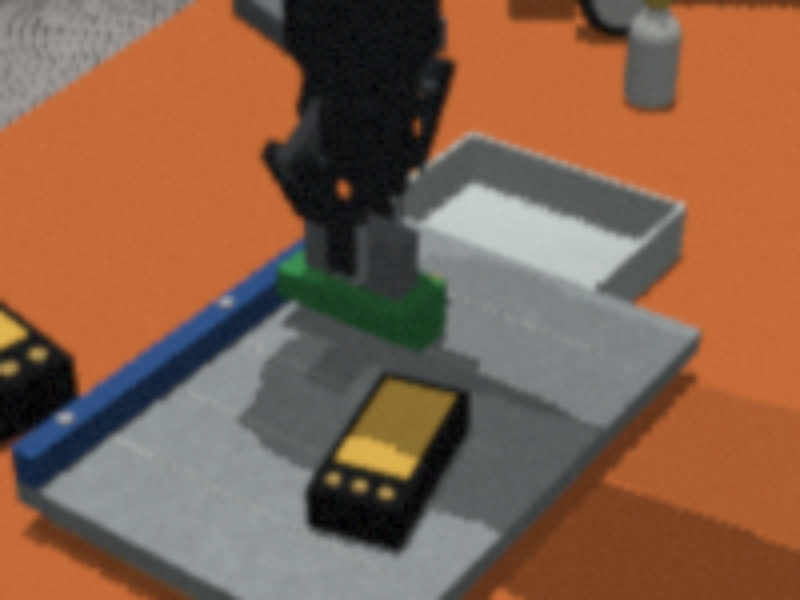

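servo_tool:
  motion:
    - {"tx": -0.2, "ty": -1.99, "tz": 0, "turn": 0, "gripper": 1}
    - {"tx": -0.2, "ty": -1.99, "tz": 0, "turn": 0, "gripper": 1}
    - {"tx": -0.2, "ty": -1.99, "tz": 0, "turn": 0, "gripper": 1}
    - {"tx": -0.2, "ty": -1.99, "tz": 0, "turn": 0, "gripper": 1}
    - {"tx": -0.2, "ty": -1.99, "tz": 0, "turn": 0, "gripper": 1}
    - {"tx": -0.05, "ty": -0.5, "tz": 0, "turn": 0, "gripper": 1}
    - {"tx": 0, "ty": 0, "tz": 0, "turn": 0, "gripper": 1}
    - {"tx": 0, "ty": 0, "tz": 0, "turn": 0, "gripper": 1}

```text
t: 9.2
tcp_pos: [0.5954, -0.1247, 0.0693]
tool_rot: [0.706, -0.706, 0.035, -0.035]
ft_force: [-0.0, -0.5, -0.6]
grip_width: 0.0186
```

Run:
```python
from h import *
st(); im=snap('wrist','w7.png');im=snap('side','d7.png'); cv2.imwrite('pics/d7a.png',cv2.resize(im[150:300,230:430,::-1],None,fx=4,fy=4))
im=snap('scene','s7.png'); cv2.imwrite('pics/s7a.png',cv2.resize(im[190:340,205:415,::-1],None,fx=3.8,fy=3.8))
```

```text
t 9.2 tcp [ 0.5954 -0.1247  0.0693] zyaw 84.3 tilt [-0. -1.  0.] F [-0.01 -0.46 -0.63] T [-0.04 -0.01 -0.05] w 0.0186 q [-0.21  0.33 -0.15  1.1   0.   -0.11]
```

View pics/w7.png

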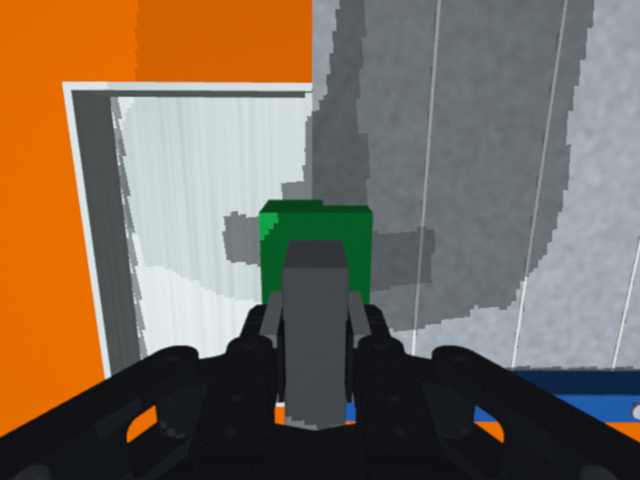

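View pics/s7a.png

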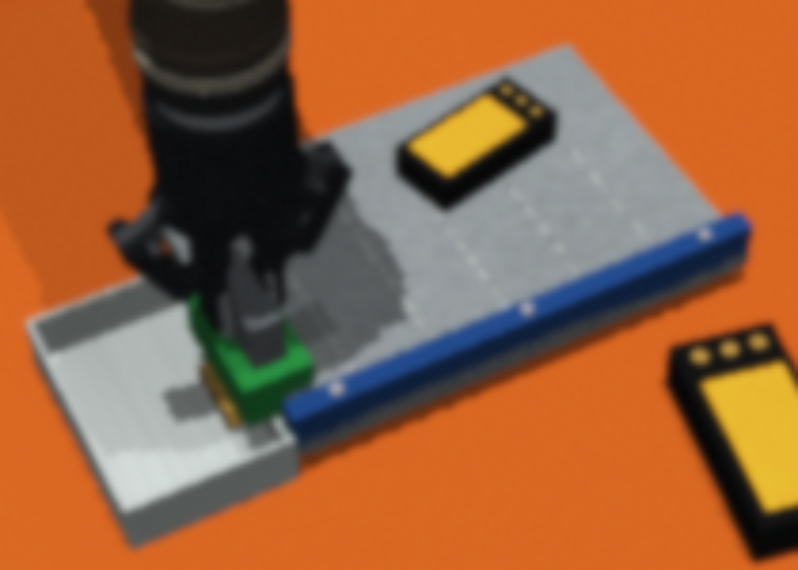

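View pics/d7a.png

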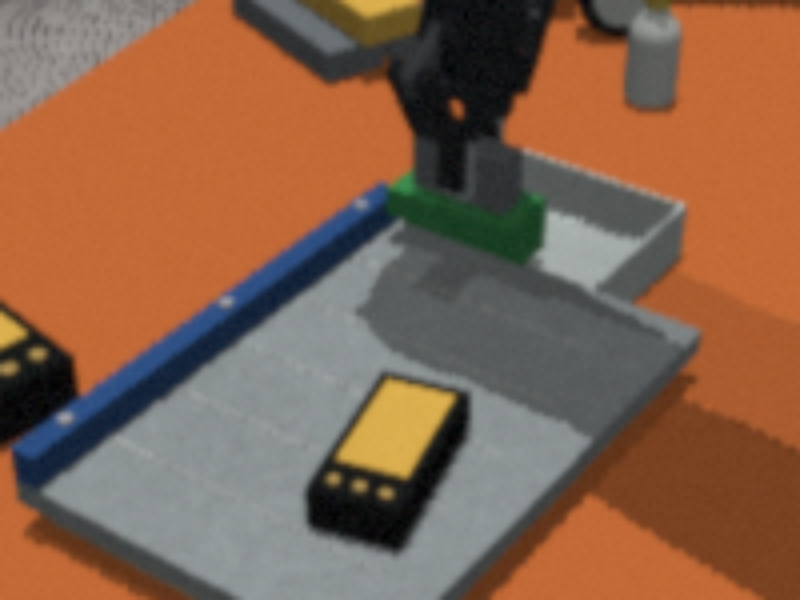

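Run:
```python
import cv2
s=cv2.imread('pics/s7.png'); cv2.imwrite('pics/s7b.png',cv2.resize(s[255:320,240:300],None,fx=9,fy=9,interpolation=cv2.INTER_CUBIC))
```

```text
(no output)
```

View pics/s7b.png

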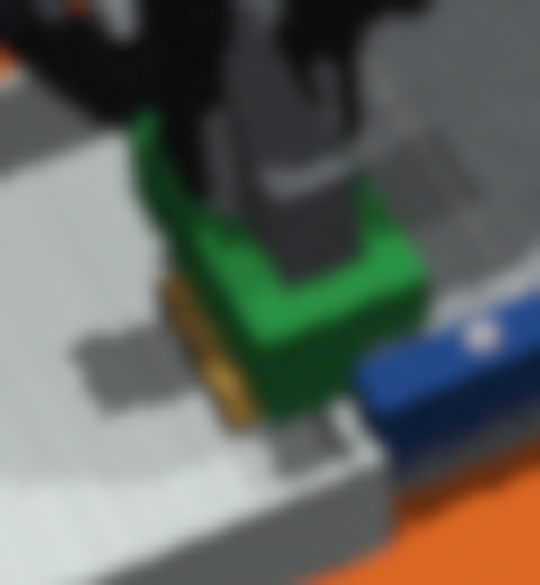

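servo_tool:
  motion:
    - {"tx": 0, "ty": 0, "tz": 2, "turn": 0, "gripper": 1}
    - {"tx": 0, "ty": 0, "tz": 4, "turn": 0, "gripper": 1}
    - {"tx": 0, "ty": 0, "tz": 4, "turn": 0, "gripper": 1}
    - {"tx": -1.2, "ty": 2.48, "tz": 0, "turn": -9.54, "gripper": 1}
    - {"tx": -1.2, "ty": 2.48, "tz": 0, "turn": -9.54, "gripper": 1}
    - {"tx": -1.2, "ty": 2.48, "tz": 0, "turn": -9.54, "gripper": 1}
    - {"tx": -1.2, "ty": 2.48, "tz": 0, "turn": -9.54, "gripper": 1}
    - {"tx": -1.2, "ty": 2.48, "tz": 0, "turn": -9.54, "gripper": 1}
    - {"tx": -1.2, "ty": 2.48, "tz": 0, "turn": -9.54, "gripper": 1}
    - {"tx": -1.2, "ty": 2.48, "tz": 0, "turn": -9.54, "gripper": 1}
    - {"tx": -1.2, "ty": 2.48, "tz": 0, "turn": -9.54, "gripper": 1}
    - {"tx": 0, "ty": 0, "tz": 0, "turn": 0, "gripper": 1}
    - {"tx": 0, "ty": 0, "tz": 0, "turn": 0, "gripper": 1}

```text
t: 10.98
tcp_pos: [0.4995, 0.0733, 0.1694]
tool_rot: [0.534, -0.534, 0.463, -0.464]
ft_force: [-0.1, 0.5, -1.4]
grip_width: 0.0185
```

Run:
```python
from h import *
c=wcam(); im=snap('wrist','w8.png')
a=snap('scene','s8.png'); 
cv2.imwrite('pics/s8a.png',cv2.resize(a[190:340,205:415,::-1],None,fx=3.8,fy=3.8))
j=[.5777,.0281,-.1014]; cc=W(j,[(-49,45.5,30)])[0]; pk=[cc[0],cc[1],j[2]+np.radians(13.7)]
draw(im,wproj(c,W(pk,[(a,b,55) for a in(-23.5,23.5) for b in(-48,48)])),'w8d.png')
```

```text
t 10.97 tcp [0.4995 0.0733 0.1694] zyaw 8.08 tilt [ 0. -1.  0.] F [-0.11  0.47 -1.43] T [-0.03  0.02 -0.03] w 0.0185 q [ 0.15  0.09 -0.21  1.27 -0.    1.58]
```

View pics/w8d.png

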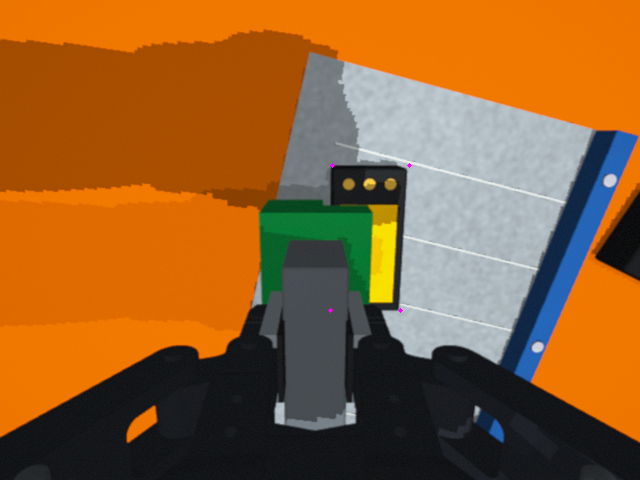

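View pics/s8a.png

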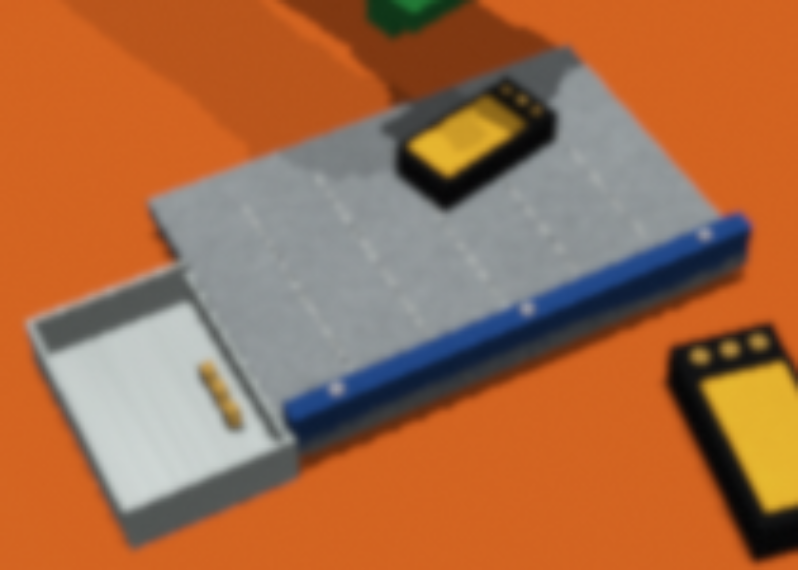

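All three nuts are in the tray, around (205–240, 365–425) in the crop. The pack is where I predicted it, so I'll lower the block behind it.

servo_tool:
  motion:
    - {"tx": 0, "ty": 0, "tz": -3.5, "turn": 0, "gripper": 1}
    - {"tx": 0, "ty": 0, "tz": -3, "turn": 0, "gripper": 1}
    - {"tx": 0, "ty": 0, "tz": -1.5, "turn": 0, "gripper": 1}
    - {"tx": 0, "ty": 0, "tz": -0.7, "turn": 0, "gripper": 1}
    - {"tx": 0, "ty": 0, "tz": 0, "turn": 0, "gripper": 1}
    - {"tx": 0, "ty": 0, "tz": 0, "turn": 0, "gripper": 1}

```text
t: 11.82
tcp_pos: [0.5001, 0.0733, 0.0833]
tool_rot: [0.534, -0.533, 0.464, -0.465]
ft_force: [-0.5, 0.4, -2.5]
grip_width: 0.0185
```

Run:
```python
from h import *
c=wcam(); im=snap('wrist','w9.png')
a=snap('side','d9.png'); 
cv2.imwrite('pics/d9a.png',cv2.resize(a[200:330,240:400,::-1],None,fx=4.8,fy=4.6))
```

```text
t 11.82 tcp [0.5001 0.0733 0.0833] zyaw 7.94 tilt [ 0.    -1.     0.002] F [-0.52  0.42 -2.48] T [-0.02 -0.   -0.  ] w 0.0185 q [ 0.15  0.13 -0.36  1.08 -0.    1.58]
```

View pics/w9.png

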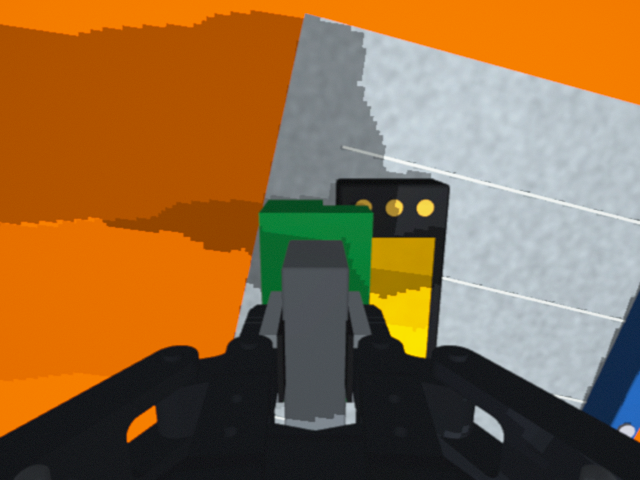

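View pics/d9a.png

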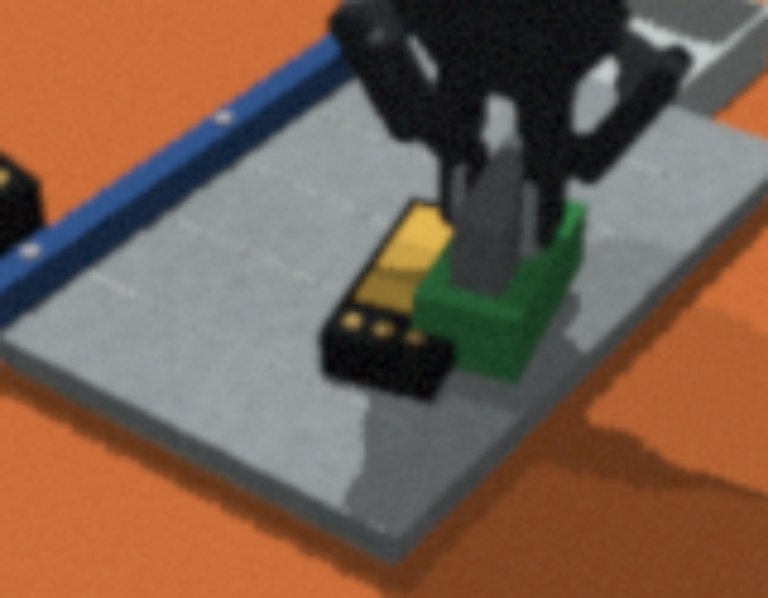

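servo_tool:
  motion:
    - {"tx": 0, "ty": 0, "tz": -0.3, "turn": 0, "gripper": 1}
    - {"tx": 0.76, "ty": 0.11, "tz": 0, "turn": 0, "gripper": 1}
    - {"tx": 0.76, "ty": 0.11, "tz": 0, "turn": 0, "gripper": 1}
    - {"tx": 0.76, "ty": 0.11, "tz": 0, "turn": 0, "gripper": 1}
    - {"tx": 1, "ty": -0.08, "tz": 0, "turn": -2.3, "gripper": 1}
    - {"tx": 1, "ty": -0.08, "tz": 0, "turn": -2.3, "gripper": 1}
    - {"tx": 1, "ty": -0.08, "tz": 0, "turn": -2.3, "gripper": 1}
    - {"tx": 1, "ty": -0.08, "tz": 0, "turn": -2.3, "gripper": 1}
    - {"tx": 1, "ty": -0.08, "tz": 0, "turn": -2.3, "gripper": 1}
    - {"tx": 1, "ty": -0.08, "tz": 0, "turn": -2.3, "gripper": 1}
    - {"tx": 0, "ty": 0, "tz": 0, "turn": 0, "gripper": 1}

```text
t: 13.3
tcp_pos: [0.583, 0.0717, 0.0792]
tool_rot: [-0.474, 0.474, -0.525, 0.525]
ft_force: [-0.2, -0.1, -1.0]
grip_width: 0.0189
```

```bash
cat >> h.py <<'E'
j=[.5777,.0281,-.1014]
def toj(p): 
    C,s=np.cos(j[2]),np.sin(j[2]); d=np.array(p[:2])-j[:2]; return np.array([C*d[0]+s*d[1],-s*d[0]+C*d[1]])*1000
E
python3 - <<'E'
from h import *
c=wcam(); im=snap('wrist','w10.png'); print(toj(st()[0]['tcp_pos']))
a=snap('side','d10.png'); 
cv2.imwrite('pics/d10a.png',cv2.resize(a[200:330,240:400,::-1],None,fx=4.8,fy=4.6))
E
```

```text
t 13.3 tcp [0.583  0.0717 0.0792] zyaw -5.9 tilt [-0. -1.  0.] F [-0.22 -0.15 -0.95] T [0.07 0.05 0.01] w 0.0189 q [ 0.12  0.28 -0.18  1.11 -0.    1.8 ]
t 13.35 tcp [0.5824 0.0716 0.0792] zyaw -5.87 tilt [ 0. -1. -0.] F [-0.66 -0.12 -1.61] T [ 0.01  0.05 -0.01] w 0.0186 q [ 0.12  0.28 -0.18  1.11 -0.    1.8 ]
[ 0.30421284 43.80221247]
```

View pics/w10.png

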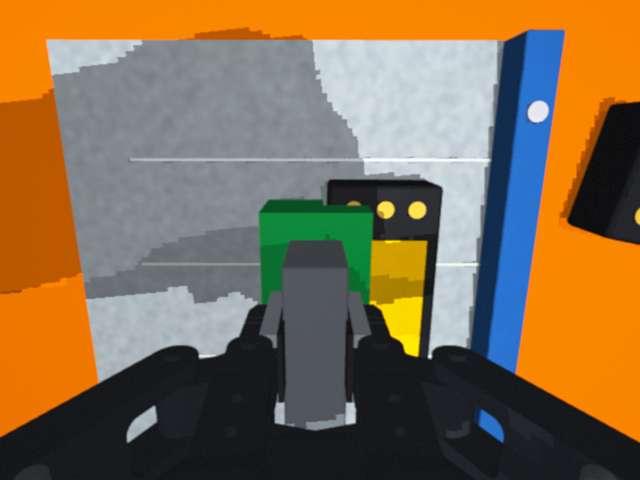

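View pics/d10a.png

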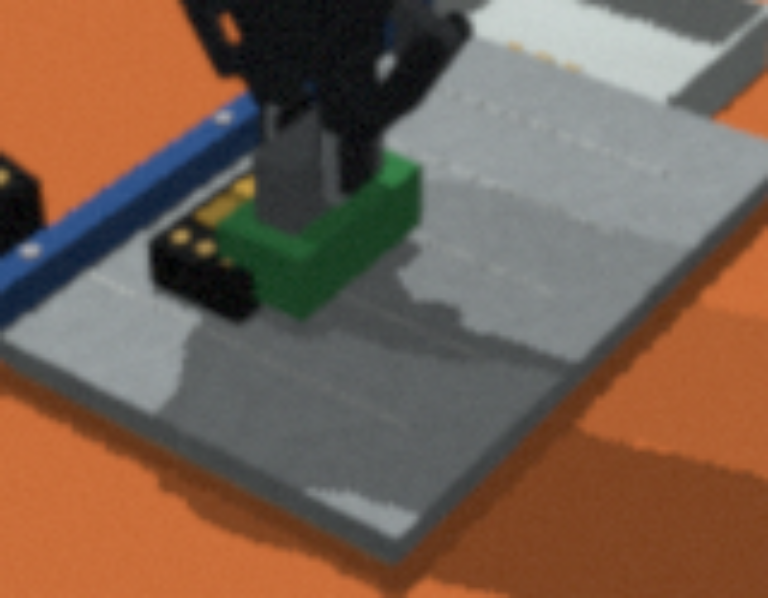

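servo_tool:
  motion:
    - {"tx": 0.5, "ty": -0.05, "tz": 0, "turn": 0, "gripper": 1}
    - {"tx": 0.5, "ty": -0.05, "tz": 0, "turn": 0, "gripper": 1}
    - {"tx": 0.5, "ty": -0.05, "tz": 0, "turn": 0, "gripper": 1}
    - {"tx": 0.5, "ty": -0.05, "tz": 0, "turn": 0, "gripper": 1}
    - {"tx": 0.4, "ty": -0.04, "tz": 0, "turn": 0, "gripper": 1}
    - {"tx": 0.2, "ty": -0.02, "tz": 0, "turn": 0, "gripper": 1}
    - {"tx": 0.2, "ty": -0.02, "tz": 0, "turn": 0, "gripper": 1}
    - {"tx": 0, "ty": 0, "tz": 0, "turn": 0, "gripper": 1}

```text
t: 14.4
tcp_pos: [0.6103, 0.0689, 0.0793]
tool_rot: [-0.474, 0.474, -0.525, 0.525]
ft_force: [0.5, 0.6, -1.4]
grip_width: 0.0185
```

Run:
```python
from h import *
print(toj(st()[0]['tcp_pos']));im=snap('wrist','w11.png'); print(toj(st()[0]['tcp_pos']))
```

```text
t 14.4 tcp [0.6103 0.0689 0.0793] zyaw -5.86 tilt [ 0. -1.  0.] F [ 0.55  0.57 -1.39] T [-0.01  0.03 -0.01] w 0.0185 q [ 0.11  0.33 -0.12  1.12 -0.    1.79]
[28.28956499 43.89264403]
t 14.45 tcp [0.6102 0.0689 0.0793] zyaw -5.86 tilt [ 0. -1.  0.] F [-0.28 -0.18 -1.81] T [ 0.04  0.04 -0.04] w 0.0185 q [ 0.11  0.33 -0.12  1.12 -0.    1.79]
[28.24091959 43.88158555]
```

View pics/w11.png

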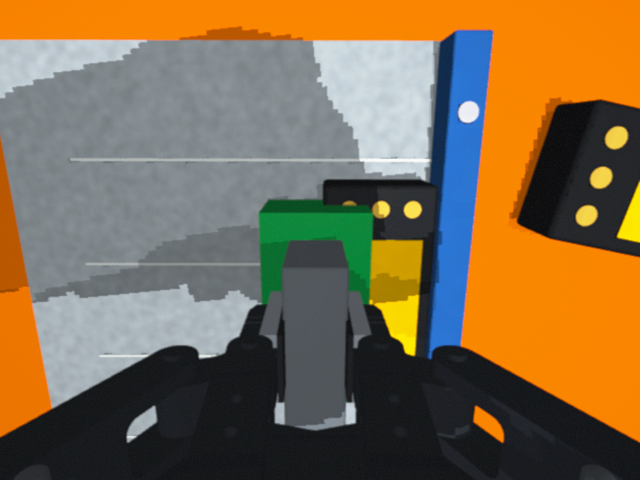

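servo_tool:
  motion:
    - {"tx": 0.1, "ty": -0.01, "tz": 0, "turn": 0, "gripper": 1}
    - {"tx": 0.1, "ty": -0.01, "tz": 0, "turn": 0, "gripper": 1}
    - {"tx": 0.1, "ty": -0.01, "tz": 0, "turn": 0, "gripper": 1}
    - {"tx": 0, "ty": 0, "tz": 0, "turn": 0, "gripper": 1}

```text
t: 14.95
tcp_pos: [0.6129, 0.0687, 0.0792]
tool_rot: [0.474, -0.474, 0.525, -0.525]
ft_force: [-2.5, -0.3, -0.9]
grip_width: 0.0189
```

Run:
```python
from h import *
print(toj(st()[0]['tcp_pos']))
```

```text
t 14.95 tcp [0.6129 0.0687 0.0792] zyaw -5.86 tilt [-0. -1. -0.] F [-2.46 -0.31 -0.87] T [ 0.07  0.36 -0.03] w 0.0189 q [ 0.11  0.34 -0.11  1.13  0.    1.78]
[30.95238535 43.91536365]
```

servo_tool:
  motion:
    - {"tx": 0.1, "ty": -0.01, "tz": -0.1, "turn": 0, "gripper": 1}
    - {"tx": 0, "ty": 0, "tz": 0, "turn": 0, "gripper": 1}
    - {"tx": 0, "ty": 0, "tz": 0, "turn": 0, "gripper": 1}

```text
t: 15.32
tcp_pos: [0.6131, 0.0686, 0.078]
tool_rot: [0.473, -0.474, 0.525, -0.524]
ft_force: [-5.4, 0.6, 1.4]
grip_width: 0.0186
```

servo_tool:
  motion:
    - {"tx": 0, "ty": 0, "tz": -0.1, "turn": 0, "gripper": 1}
    - {"tx": 0, "ty": 0, "tz": 0, "turn": 0, "gripper": 1}
    - {"tx": 0, "ty": 0, "tz": 0, "turn": 0, "gripper": 1}

```text
t: 15.7
tcp_pos: [0.6131, 0.0686, 0.078]
tool_rot: [0.474, -0.474, 0.525, -0.525]
ft_force: [-7.3, 0.4, 6.1]
grip_width: 0.0188
```

servo_tool:
  motion:
    - {"tx": 0.1, "ty": -0.01, "tz": -0.1, "turn": 0, "gripper": 1}
    - {"tx": 0.05, "ty": 0, "tz": -0.1, "turn": 0, "gripper": 1}
    - {"tx": 0, "ty": 0, "tz": 0, "turn": 0, "gripper": 1}
    - {"tx": 0, "ty": 0, "tz": 0, "turn": 0, "gripper": 1}
    - {"tx": 0, "ty": 0, "tz": 0, "turn": 0, "gripper": 1}

```text
t: 16.32
tcp_pos: [0.6132, 0.0686, 0.0779]
tool_rot: [0.473, -0.474, 0.526, -0.524]
ft_force: [-16.8, 0.4, 20.9]
grip_width: 0.0185
```

Run:
```python
from h import *
print(toj(st()[0]['tcp_pos']));im=snap('wrist','w12.png');a=snap('side','d12.png');b=snap('scene','s12.png')
st()
cv2.imwrite('pics/d12a.png',cv2.resize(a[170:330,220:420,::-1],None,fx=3.7,fy=3.7,interpolation=cv2.INTER_CUBIC))
cv2.imwrite('pics/s12a.png',cv2.resize(b[190:340,205:415,::-1],None,fx=3.8,fy=3.8))
```

```text
t 16.32 tcp [0.6132 0.0686 0.0779] zyaw -5.85 tilt [-0.    -1.    -0.002] F [-16.76   0.41  20.86] T [ 0.11  3.79 -0.1 ] w 0.0185 q [ 0.11  0.34 -0.11  1.13  0.    1.78]
[31.20428477 43.8666896 ]
t 16.48 tcp [0.6132 0.0686 0.0779] zyaw -5.85 tilt [-0.    -1.    -0.002] F [-17.87   0.65  21.11] T [ 0.07  3.77 -0.07] w 0.0186 q [ 0.11  0.34 -0.11  1.13  0.    1.78]
```

View pics/w12.png

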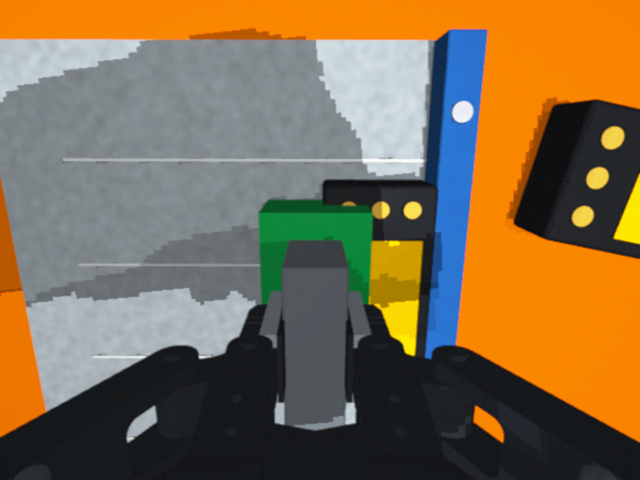

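View pics/d12a.png

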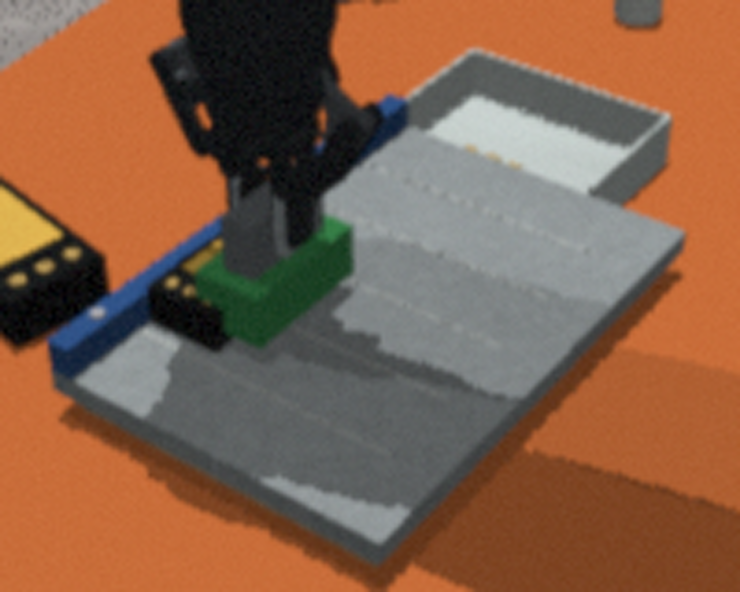

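View pics/s12a.png

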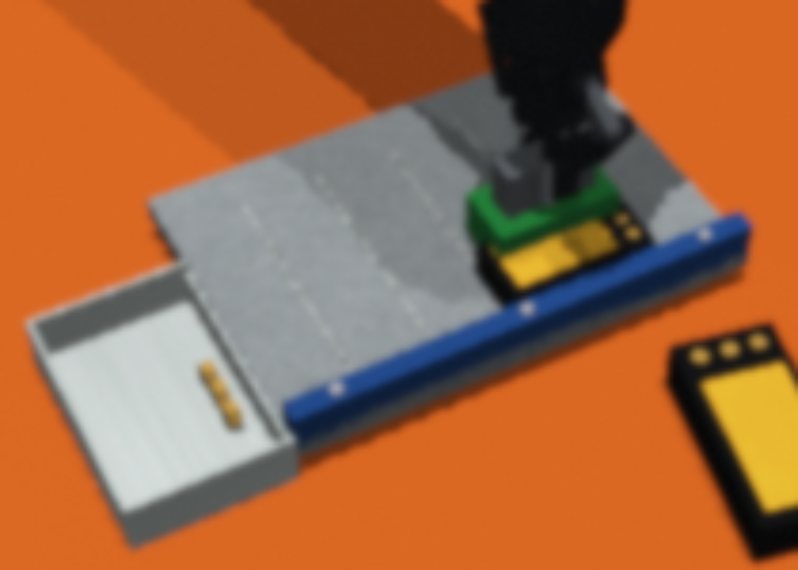

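servo_tool:
  motion:
    - {"tx": 0, "ty": 0, "tz": 0, "turn": 0, "gripper": 1}
    - {"tx": 0, "ty": 0, "tz": 0, "turn": 0, "gripper": 1}
    - {"tx": 0, "ty": 0, "tz": 0, "turn": 0, "gripper": 1}
    - {"tx": 0, "ty": 0, "tz": 0, "turn": 0, "gripper": 1}

```text
t: 16.98
tcp_pos: [0.6132, 0.0686, 0.0779]
tool_rot: [0.473, -0.474, 0.526, -0.524]
ft_force: [-17.2, 0.2, 20.3]
grip_width: 0.0186
```

Run:
```python
from h import *
s,_=st(); 
print(arm.hand_in())
```

```text
t 16.98 tcp [0.6132 0.0686 0.0779] zyaw -5.85 tilt [-0.    -1.    -0.002] F [-17.16   0.15  20.26] T [ 0.09  3.74 -0.13] w 0.0186 q [ 0.11  0.34 -0.11  1.13  0.    1.78]
the job is handed in; nothing more can be done
None
```

The job is done and handed in at about 17 s. I swept the three nuts into the tray with the larger green block. With the same block I then squared the battery pack against the blue fence. The arm is still gripping the block and holding a diagonal push on the pack.

- **Nuts:** the last scene and side pictures show all three lying in the tray.
- **Push:** the wrist sensor reads about 17 N towards the fence and 20 N downward. Position and force stayed steady over the last half second.
- **Pack:** it looks flat and square to the fence in all three views. The block's sole is on its top edge, and the heel is about 10 mm above the board by calculation.
- **Not measured:** I only have the total wrist force, so I inferred the separate forces on the fence and the board. I didn't measure the pack's final angle beyond the pictures; the block's yaw matches the fence within about 0.1°.
- **Refused move:** the first move call was refused for missing values before the arm moved. No check failed after that.

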